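# Pry up the drip slab and shim its foot

### The arm

A 7-joint arm with a two-finger parallel gripper is mounted at the origin on a cart in front of the work surface, level with it; the furniture and walls round the work are solid. World frame = base frame: x ahead of the robot, y to its left, z up, the work surface at z = 0. Lengths are in m, angles in rad, forces in N, time in s.
With the tool pointing down it reaches from about 0.4 to 0.85 m from the base axis. Payload 10.4 kg.
Tool frame: the origin (TCP) lies on the mounting face of the last link; the fingertips stand ctrl.nose_length ahead of it and the grasp point (between the pads) lies 164 mm ahead of it (ctrl.nose_length is the distance from the TCP to the fingertips, in m); z points along the fingers, x is the direction in which the jaws open and shut, and the axes are right-handed (so a half turn about z gives the same grasp; the last joint's range is limited). The gripper opens to 87 mm and grips with 3 to 60 N. Pads are 19 mm wide; open, the fingers measure 117 mm over their backs; the gripper's body (75 mm by 190 mm) begins 51 mm behind the grasp point.
Start: joints at [1.084, 0.332, -0.065, 1.46, 0.022, 1.35, -0.088], TCP at [0.28, -0.559, 0.405] pointing down, gripper open.
Joint ranges: [-2.6, 2.6], [-0.5, 2.12], [-1.47, 1.34], [0.16, 2.42], [-1.27, 4.41], [0.06, 2.06], [-2.6, 2.6]. Speed limits (rad/s): [2.22, 2.22, 2.79, 2.79, 3.14, 3.14, 3.14].

### API

Orientations are given as a unit quaternion [x, y, z, w].
In Python, from workcell import ctrl gives the robot as it stands.
- The arm moves only by the tool apply_moves, never from a script. Its argument "targets" is one flat list of numbers, 6 for each row, row after row: the shift along the tool's x, y, z in m, then the turn, a rotation vector about the tool's x, y, z in degrees. A call has 1 to 12 rows; each row shifts and turns the commanded pose from where the row before left it, along the tool's axes as they then stand; what a row does not reach is not made up. A row lasts 1/8 s, in which the tool goes at most 62.5 mm and 10.7 degrees, less where a joint would pass 70% of its speed; a pose out of reach is approached as far as the arm can. A call with a gripper value outside its range is refused whole. "gripper" is the opening, from -1 (shut) to 1 (fully open), set as the call begins (left out, the last holds). The fingers move at their own pace and stop on an object; "squeeze" is the grip in N (left out, the last holds). Time passes only in rows, so rows that do not move let the fingers close. It gives the time, the measured TCP pose, the force and the opening at its end, in the units of the state.
- ctrl.read_state(): the state, without advancing time (a new reading comes with each control period).
- ctrl.capture(name): name is "scene" or "top" or "wrist"; returns the picture (400x640x3 uint8, red, green, blue); there is no depth.
- ctrl.camera_params(name): a dict with "fx", "fy", "cx", "cy" (pixels), "dist" ([k1, k2, p1, p2, k3] as OpenCV has them; the pictures are not rectified), "rvec" (rotation vector, rad) and "tvec" (3), from world to camera coordinates, as OpenCV has them; the wrist camera has in their place "T_tool_cam" (4x4, takes a point from camera to tool coordinates, whose origin is the TCP and whose axes are the tool frame's). Camera axes: x right, y down, z forward; pixel columns grow to the right and rows downward; lengths in m; the calibration is good to about 2 mm. A picture is of the moment at which its call begins: read the wrist's pose just before it. camera_params takes no time and is no camera call.
- ctrl.hand_in(): hands the job in, once; it reports no verdict.
The state is a dict: "time": time; "joint_pos": joint angles; "qd": joint speeds; "tau": joint torques, N m; "tcp_pos": TCP position; "orientation": TCP orientation; "wrist_force": force on the tool from outside, world axes, zero at the start; "torque": the same for the moment, N m; "grip_width": finger opening in m.
Only numpy, scipy, OpenCV 4.12 (cv2) and the standard library are available. Lean on these libraries where they do the work, as an engineer would, in place of code of your own. Each camera call takes 0.05 s, during which the arm holds its last target. There are 200 camera calls.

### The job

The heavy stone drip slab needs its tilt back: lever its front edge up with the pry bar over the fulcrum block (do not lift the slab with the hand), and park the pressed-down bar under the keeper hook so that it holds the slab by itself. Slide the shim squarely under the slab's front foot, well past the middle of the foot, then unhook the bar, let the slab down on the shim, pull the bar out and lay it flat on the bench clear of the slab, shim, fulcrum and keeper. Leave the glassware and bottles where they stand.

Things in the scene. Friction and masses are not known exactly. Their poses are not given: they have to be found in the camera images.
- rig: Fixed steel rig. Origin on the bench straight below the middle of the slab's front edge when down; +x level towards the slab's hinge, +y along the front edge, z up. Bar line: y = -55 mm, along x. A steel strip 60 mm wide, 4 mm high lies under the bar line from x = -210 to 25 mm. Hinge blocks at x = 178 mm.
- keeper: Fixed keeper hook; origin on the bench on the bar line at rig x = -188 mm, axes as the rig. A post (inner face y = -45 mm) carries an overhang, 30 mm long in x, from y = -18 to -59 mm, underside 44.5 mm high, top 54.5 mm, open to +y: press the bar down beside it and swing it to -y under it. A bar on the bar line clears the overhang by 6 mm.
- slab: Stone slab, 175 (x) x 220 (y) x 25 mm, about 2.6 kg (varies 20 %), hinged along its rear edge; origin on the hinge axis, 175 mm behind the front edge, 30 mm above the bench, axes as the rig when down. When down its underside is 24 mm and its top 49 mm high. The space under the front edge is open at the bar line.
- slab_hinge (a joint): Angle of the slab, rad: 0 = down, grows as the front edge rises; stop at 0.35. Parked bar: about 0.115; resting on the shim: about 0.07. No spring: the slab falls by its weight.
- slab_edge (a point): Lower front edge of the slab where the bar line crosses it.
- slab_foot (a point): Lowest point of the slab's front foot, a rubber half-round 66 mm long along y, 24 mm in diameter, its middle at rig x = 30 mm, y = +55 mm; it touches the bench when the slab is down.
- bar: Loose steel pry bar, 220 x 24 x 8 mm, 0.28 kg, with a black grip; origin at the middle of its underside, +x along it to the thin blade, z up. The blade is 4 mm thick, flush with the upper face, over the last 42 mm; a ramp behind it. The black grip reaches from 1 to 67 mm behind the origin. It starts flat on the bench, blade away from the robot.
- bar_tip (a point): Upper edge of the blade's tip, bar x = 110 mm, z = 8 mm.
- shim: Loose aluminium shim, 0.15 kg: a plate 50 mm wide, 10 mm thick, its last 8 mm (nose) 6 mm thick, and a grip block at the rear, 30 mm along x, 34 mm wide, 34 mm high, centred at x = -34.5 mm. Origin on the underside, +x to the nose (65.5 mm away); the plate meets the block at x = -20 mm. It starts flat on the bench.
- shim_nose (a point): Front of the shim's nose, shim x = 65.5 mm, z = 3 mm.
- beaker: Bystander: 68 mm high beaker on the bench right of the slab.
- dropper_bottle: Bystander: 106 mm high dropper bottle on the bench behind the beaker.
- dish: Bystander: flat round dish, 67 mm wide, on the bench at the right.
- fulcrum (a point): Middle of the fulcrum block's top, rig x = -60, y = -55, z = 36 mm, axes as the rig: a level ridge along y, 64 mm wide, rounded to 10 mm radius; the block below is 34 mm long in x.
- bench_next_things: Obstacle: fixed white instrument, a box 240 mm (x) by 280 mm (y), 190 mm high; its near face is 0.52 m ahead of the robot, its left side at y = -0.18 m (origin not at its middle). Keep hand, bar and shim clear of it when swinging from the shim to the slab.
Not all that is in view belongs to the job. Several things have the shape of the shim; the one meant has the colours described above. What is shaped like the keeper but purple is not meant.

How it is judged:
On the way, in this order (a step that is already met when the one before it is completed fails the run):
1. the slab is levered up with the held bar over the fulcrum (value of joint slab_hinge above 0.09 rad and contact force between bar and slab above 3 N and contact force between bar and rig above 3 N and contact force between the fingers and bar above 1 N), for 0.1 s.
2. the bar, let go, is held by the keeper and holds the slab up (value of joint slab_hinge above 0.09 rad and contact force between bar and slab above 3 N and contact force between bar and keeper above 1 N and contact force between the fingers and bar below 0.2 N), for 0.3 s.
3. the shim is under the foot while the bar holds the slab up (value of joint slab_hinge above 0.08 rad and x of shim_nose in the frame of rig above 0.036 m and contact force between bar and keeper above 1 N), for 0.2 s.
At the end, for the whole second after the job is handed in: Slab rests on the shim (0.055 to 0.085 rad, over 3 N); shim nose over 40 mm behind the front edge, within 20 mm of the foot's middle sideways, square within 0.2 rad; bar flat on the bench (1.8 degrees), at rest, touching neither rig, keeper, slab nor shim (value of joint slab_hinge between 0.055 and 0.085 rad and contact force between shim and slab above 3 N and x of shim_nose in the frame of rig above 0.04 m and y of shim in the frame of rig between 0.035 and 0.075 m and angle between the x axis of shim and the x axis of rig, either way round below 0.2 rad and height (world z) of bar below 0.006 m and angle between bar's own x axis and vertical between 1.54 and 1.6 rad and contact force between bar and rig below 0.1 N and contact force between bar and slab below 0.1 N and contact force between bar and shim below 0.1 N and linear speed of each of bar, shim below 0.02 m/s and contact force between bar and keeper below 0.1 N).
It fails at once if the hand or arm lifts or strikes the slab (over 8 N) (contact force between any of the fingers, the arm and slab above 8 N).
It fails at once if a bystander is pushed more than 30 mm (distance of any of beaker, dropper_bottle, dish from where it was at the start of the episode above 0.03 m).
It also fails if it takes over 72 s, if anything falls off the work surface, if the arm or the gripper's body presses on something with over 40 N, if the wrist force passes 120 N, or if a joint passes its speed limit or range.

## Working session

There is one attempt and no reset: what is moved stays moved. The work goes in short steps, Python scripts to look and compute and a tool call to move; the robot and the scene stay as the last step left them, time stands still between calls to the robot, and variables do not carry over. Pictures are saved under pics/ and viewed, about 8 in all and at most 12, crops included, and the job is handed in when it is done.

Besides the shell and the picture viewer there is one more tool, called after "Emit:" in YAML: its name, and indented under it one key for each argument. apply_moves: Moves the arm, as the interface text tells. Its arguments: {"type":"object","properties":{"targets":{"type":"array","items":{"type":"number"}},"gripper":{"type":"number"},"squeeze":{"type":"number"}},"required":["targets"]}

```bash
mkdir -p pics; ls
python3 - <<'E'
from workcell import ctrl
import cv2
s=ctrl.read_state();print(s['time'],s['tcp_pos'],s['orientation'],s['grip_width'],ctrl.nose_length)
for n in('scene','top'):
    im=ctrl.capture(n);cv2.imwrite(f'pics/{n}0.png',im[:,:,::-1]);print(n,ctrl.camera_params(n))
print(ctrl.camera_params('wrist'))
a=cv2.imread('pics/scene0.png');b=cv2.imread('pics/top0.png')
E
```

```text
pics
0.0 [ 0.27953882 -0.55886268  0.40397091] [ 8.50698146e-01 -5.25654048e-01 -6.11063383e-04 -3.36387288e-04] 0.08701681795396196 0.1822
scene {'fx': 407.72069043499476, 'fy': 407.72069043499476, 'cx': 314.3472186644297, 'cy': 199.88281783933084, 'dist': array([-0.02325714,  0.        ,  0.        ,  0.        ,  0.        ]), 'rvec': array([ 2.12929478, -0.75441162,  0.36953874]), 'tvec': array([-0.51832028,  0.2270133 ,  1.07795446])}
top {'fx': 363.0127551929068, 'fy': 363.0127551929068, 'cx': 318.96506482909314, 'cy': 199.02916311815795, 'dist': array([-0.00285363,  0.        ,  0.        ,  0.        ,  0.        ]), 'rvec': array([ 2.11509699, -2.16673619,  0.08676311]), 'tvec': array([-0.0633777 ,  0.58489575,  0.96581272])}
{'fx': 341.088688611603, 'fy': 341.088688611603, 'cx': 321.243503791211, 'cy': 203.76379635280165, 'dist': array([0.01824022, 0.        , 0.        , 0.        , 0.        ]), 'T_tool_cam': array([[ 9.99999667e-01, -3.53656296e-04, -7.35753836e-04,
         6.48458827e-04],
       [ 5.46975705e-04,  9.59325773e-01,  2.82300836e-01,
        -7.73097758e-02],
       [ 6.05990149e-04, -2.82301144e-01,  9.59325647e-01,
         2.05441412e-02],
       [ 0.00000000e+00,  0.00000000e+00,  0.00000000e+00,
         1.00000000e+00]])}
```

View pics/top0.png

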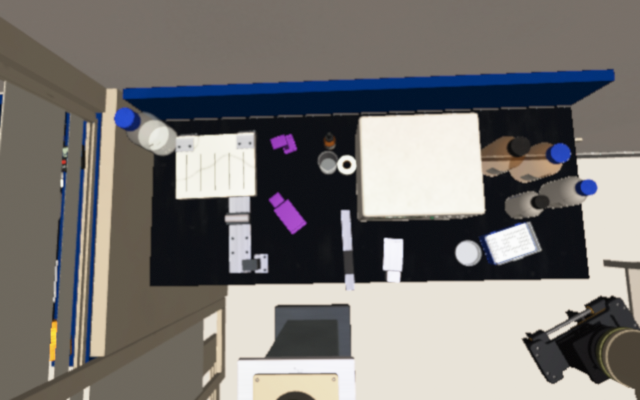

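View pics/scene0.png

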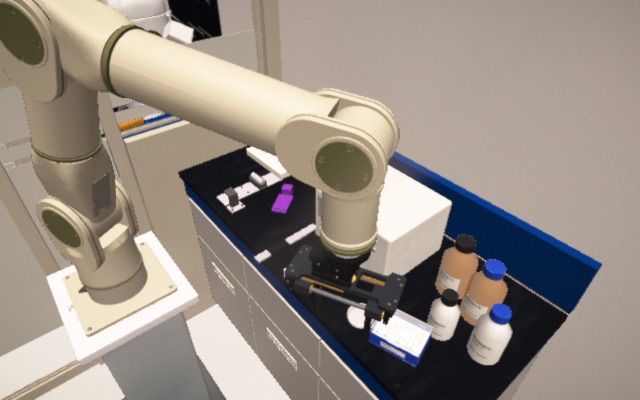

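The top view shows the slab at (216,165), fulcrum at (238,217), keeper at (250,262) and bar at (347,250). There are two shim shapes: a silver one at (393,258) and a purple one at (287,212). The keeper shape at (285,143) is also purple. The silver one fits "aluminium", so I'll check it in an enlarged crop.

```bash
cat > h.py <<'E'
import numpy as np,cv2
from scipy.spatial.transform import Rotation as R
from workcell import ctrl
P={n:ctrl.camera_params(n) for n in('scene','top','wrist')}
def K(p): return np.array([[p['fx'],0,p['cx']],[0,p['fy'],p['cy']],[0,0,1]])
def ext(n,st=None):
    p=P[n]
    if n!='wrist': return cv2.Rodrigues(p['rvec'])[0],np.array(p['tvec'])
    T=np.eye(4);T[:3,:3]=R.from_quat(st['orientation']).as_matrix();T[:3,3]=st['tcp_pos']
    W=np.linalg.inv(T@p['T_tool_cam']);return W[:3,:3],W[:3,3]
def px2w(n,uv,z,st=None):
    p=P[n];Rm,t=ext(n,st)
    u=cv2.undistortPoints(np.array(uv,float).reshape(-1,1,2),K(p),p['dist']).reshape(-1,2)
    d=np.c_[u,np.ones(len(u))]@Rm;c=-Rm.T@t
    z=np.broadcast_to(z,len(u))
    return c+d*((z-c[2])/d[:,2])[:,None]
def w2px(n,X,st=None):
    p=P[n];Rm,t=ext(n,st)
    return cv2.projectPoints(np.array(X,float).reshape(-1,1,3),cv2.Rodrigues(Rm)[0],t,K(p),p['dist'])[0].reshape(-1,2)
def fkline(st): pass
E
python3 - <<'E'
import cv2,numpy as np
a=cv2.imread('pics/top0.png')
l=cv2.resize(a[122:292,166:306],None,fx=3.5,fy=3.5,interpolation=cv2.INTER_CUBIC)[:600]
r=cv2.resize(a[202:297,336:411],None,fx=4,fy=4,interpolation=cv2.INTER_CUBIC)
c=np.zeros((600,800,3),np.uint8);c[:l.shape[0],:490]=l;c[:380,500:800]=r
cv2.imwrite('pics/crop1.png',c)
from h import *
print(px2w('top',[(176,197),(256,194),(176,137),(230,217),(238,262),(347,212),(349,289),(393,240),(394,280)],[.049,.049,.049,.036,.05,.008,.008,.01,.034]).round(4))
E
```

```text
[[ 0.5975  0.3164  0.049 ]
 [ 0.5998  0.0939  0.049 ]
 [ 0.7679  0.3208  0.049 ]
 [ 0.5395  0.1691  0.036 ]
 [ 0.4172  0.1425  0.05  ]
 [ 0.5476 -0.1543  0.008 ]
 [ 0.3364 -0.1533  0.008 ]
 [ 0.4668 -0.2785  0.01  ]
 [ 0.361  -0.2724  0.034 ]]
```

View pics/crop1.png

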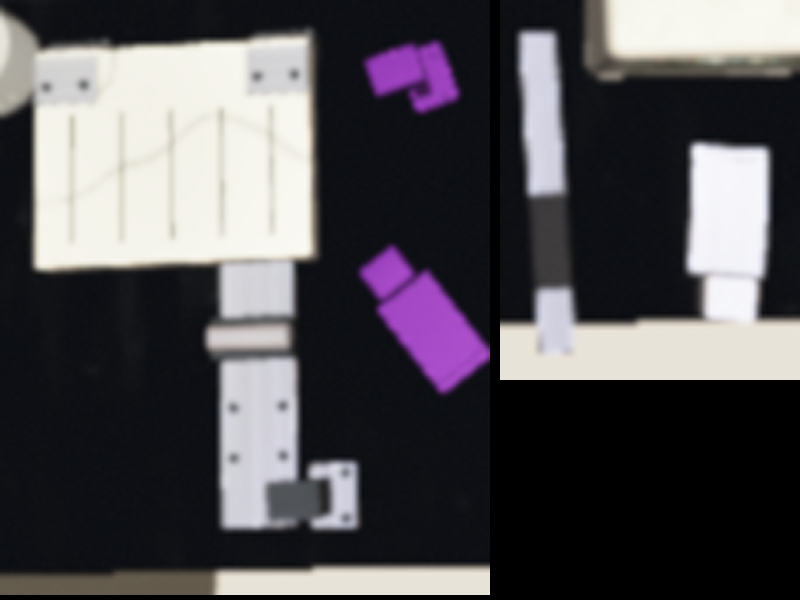

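The crop confirms the one meant: the silver shim, with its block toward the robot and its plate toward +x. Purple items are excluded. Next I'll compute the poses.

Run:
```python
from h import *
def L(a,z): a=np.array(a,float);return px2w('top',(a+.5)/3.5-.5+[166,122],z)
def Rr(a,z): a=np.array(a,float)-[500,0];return px2w('top',(a+.5)/4-.5+[336,202],z)
np.set_printoptions(suppress=True,precision=4)
print('slab front',L([(34,269),(314,258)],.049)[:,:2].tolist())
print('fulc ends',L([(207,337),(292,335)],.034)[:,:2])
print('strip',L([(220,400),(220,528),(297,400),(297,528)],.004)[:,:2])
print('overhang',L([(266,484),(328,480),(266,520),(330,517)],.0545)[:,:2])
b=Rr([(520,32),(555,32),(538,353),(574,352)],.008);print('bar',b[:,:2],b[:2].mean(0)-b[2:].mean(0))
print('shim',Rr([(691,145),(768,148),(688,274),(765,276)],.01)[:,:2],Rr([(706,276),(758,278),(705,318),(757,321)],.034)[:,:2])
```

```text
slab front [[0.5933346236539802, 0.3180451019993726], [0.5960753000125789, 0.09572392656334372]]
fulc ends [[0.5375 0.1842]
 [0.5374 0.1165]]
strip [[0.4884 0.1821]
 [0.3866 0.1813]
 [0.487  0.1193]
 [0.3855 0.1193]]
overhang [[0.4227 0.1315]
 [0.4248 0.0839]
 [0.3957 0.1314]
 [0.397  0.0825]]
bar [[ 0.5547 -0.1367]
 [ 0.5541 -0.1612]
 [ 0.3342 -0.1426]
 [ 0.3345 -0.1672]] [0.2201 0.006  0.    ]
shim [[ 0.4732 -0.2523]
 [ 0.47   -0.305 ]
 [ 0.3856 -0.2466]
 [ 0.3832 -0.2987]] [[ 0.3859 -0.2553]
 [ 0.3839 -0.2897]
 [ 0.3584 -0.2535]
 [ 0.3558 -0.2877]]
```

Checked poses:
- **Rig origin:** about (0.596, 0.2055), yaw about 0.006. Slab width measures 222 mm (given 220), and the strip end agrees.
- **Bar:** centre (0.4445, -0.152), yaw 0.027, length 220 mm.
- **Shim:** origin (0.4055, -0.274), yaw -0.07.

First I'll go above the bar grip and look with the wrist camera.

```bash
cat >> h.py <<'E'
np.set_printoptions(suppress=True,precision=4)
def tool(yaw=0,pitch=0):
    """tool down, jaws across world x turned by yaw; pitch>0 = bar nose up (deg)"""
    Rz=R.from_euler('z',yaw,degrees=True)
    return Rz*R.from_euler('y',-pitch,degrees=True)*R.from_matrix(np.array([[0,-1,0],[-1,0,0],[0,0,-1.]]))
def plan(pos,yaw=0,pitch=0):
    """turn (deg, tool axes) first, then shift (mm, new tool axes), from measured pose"""
    s=ctrl.read_state();c=R.from_quat(s['orientation']);t=tool(yaw,pitch)
    print('t',round(s['time'],2),'turn',(c.inv()*t).as_rotvec(degrees=True).round(2),'shift',(t.inv().apply(np.array(pos)-s['tcp_pos'])*1000).round(1))
def yawpitch():
    s=ctrl.read_state();m=R.from_quat(s['orientation'])
    f=-m.as_matrix()[:,1];print('t',round(s['time'],2),'tcp',s['tcp_pos'],'yaw',np.degrees(np.arctan2(f[1],f[0])).round(2),'pitch',np.degrees(np.arcsin(f[2])).round(2),'F',s['wrist_force'].round(2),'T',s['torque'].round(2),'w',round(s['grip_width'],4))
E
python3 -c "
from h import *
plan([.412,-.153,.30],1.5)"
```

```text
t 0.1 turn [ 0.02  0.07 25.07] shift [-402.3 -143.   104.1]
```

Emit:
apply_moves:
  targets: [0, 0, 0, 0, 0, 8.4, 0, 0, 0, 0, 0, 8.4, 0, 0, 0, 0, 0, 8.3, -0.05, -0.018, 0.004, 0, 0, 0, -0.05, -0.018, 0.01, 0, 0, 0, -0.05, -0.018, 0.015, 0, 0, 0, -0.05, -0.018, 0.015, 0, 0, 0, -0.05, -0.018, 0.015, 0, 0, 0, -0.05, -0.018, 0.015, 0, 0, 0, -0.05, -0.018, 0.015, 0, 0, 0, -0.052, -0.017, 0.015, 0, 0, 0, 0, 0, 0, 0, 0, 0]
  gripper: 1

```text
time: 1.6
tcp_pos: [0.4127, -0.1497, 0.2997]
orientation: [0.718, -0.696, -0.001, 0.0]
wrist_force: [0.4, 0.1, 0.1]
grip_width: 0.0874
```

Run:
```python
from h import *
yawpitch();plan([.412,-.153,.30],1.5)
st=ctrl.read_state();im=ctrl.capture('wrist');cv2.imwrite('pics/w1.png',im[:,:,::-1])
import pickle;pickle.dump(st,open('w1.pkl','wb'))
print(w2px('wrist',[(.5545,-.149,.008),(.4445,-.152,.008),(.376,-.1538,.008)],st))
```

```text
t 1.6 tcp [ 0.4127 -0.1497  0.2997] yaw 1.85 pitch -0.09 F [0.39 0.12 0.13] T [-0.01  0.04  0.01] w 0.0874
t 1.6 turn [0.09 0.08 0.35] shift [ 3.3  0.8 -0.3]
[[326.5184   7.0414]
 [325.2714 162.4682]
 [324.5654 241.8842]]
```

View pics/w1.png

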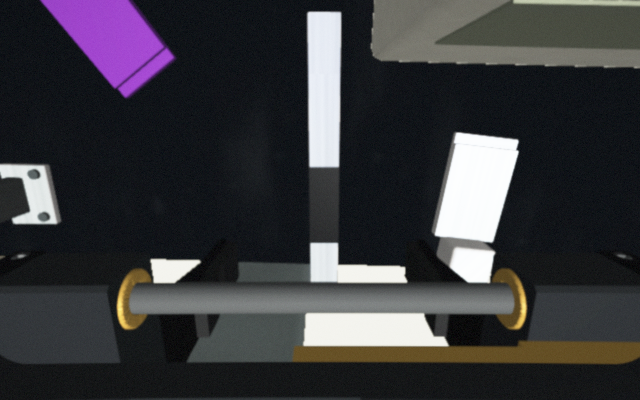

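The wrist view shows the bar's tip at (324,12) and its grip from row 167 to 242. It is centred between the fingers. The silver shim is at (476,190).

Run:
```python
from h import *
import pickle
st=pickle.load(open('w1.pkl','rb'))
print(px2w('wrist',[(324.5,12),(324,167.5),(323.5,241.5),(486,145),(466,239)],[.008,.008,.008,.008,.01],st))
plan([.409,-.152,.1822+.002],1.)
```

```text
[[ 0.5514 -0.1477  0.008 ]
 [ 0.4404 -0.1511  0.008 ]
 [ 0.3763 -0.1529  0.008 ]
 [ 0.4622 -0.2775  0.008 ]
 [ 0.3835 -0.2731  0.01  ]]
t 1.65 turn [0.06 0.02 0.69] shift [ -0.    3.4 116.1]
```

Emit:
apply_moves:
  targets: [0, 0.0034, 0.03, 0, 0, 0, 0, 0, 0.035, 0, 0, 0, 0, 0, 0.03, 0, 0, 0, 0, 0, 0.015, 0, 0, 0, 0, 0, 0.006, 0, 0, 0, 0, 0, 0, 0, 0, 0]

```text
time: 2.4
tcp_pos: [0.4091, -0.1539, 0.1852]
orientation: [0.716, -0.698, 0.0, -0.0]
wrist_force: [0.1, -0.7, -0.2]
grip_width: 0.087
```

Emit:
apply_moves:
  targets: [0, 0, 0, 0, 0, 0, 0, 0, 0, 0, 0, 0, 0, 0, 0, 0, 0, 0, 0, 0, 0, 0, 0, 0, 0, 0, 0, 0, 0, 0, 0, 0, 0, 0, 0, 0]
  gripper: -1
  squeeze: 50

```text
time: 3.15
tcp_pos: [0.4088, -0.1535, 0.1847]
orientation: [0.716, -0.698, 0.0, 0.0]
wrist_force: [-0.9, 0.3, 0.6]
grip_width: 0.0346
```

Emit:
apply_moves:
  targets: [0, 0, -0.02, 0, 0, 0, 0, 0, -0.03, 0, 0, 0, 0, 0, -0.03, 0, 0, 0, 0, 0, -0.03, 0, 0, 0, 0, 0, 0, 0, 0, 0, 0, 0, 0, 0, 0, 0]

```text
time: 3.9
tcp_pos: [0.4086, -0.1535, 0.2942]
orientation: [0.716, -0.698, -0.0, 0.0]
wrist_force: [-0.0, 0.0, -1.2]
grip_width: 0.0003
```

Run:
```python
from h import *
yawpitch()
st=ctrl.read_state();im=ctrl.capture('wrist');cv2.imwrite('pics/w2.png',im[:,:,::-1])
import pickle;pickle.dump(st,open('w2.pkl','wb'))
```

```text
t 3.9 tcp [ 0.4086 -0.1535  0.2942] yaw 1.47 pitch -0.03 F [-0.02  0.03 -1.16] T [-0.02 -0.02  0.01] w 0.0003
```

View pics/w2.png

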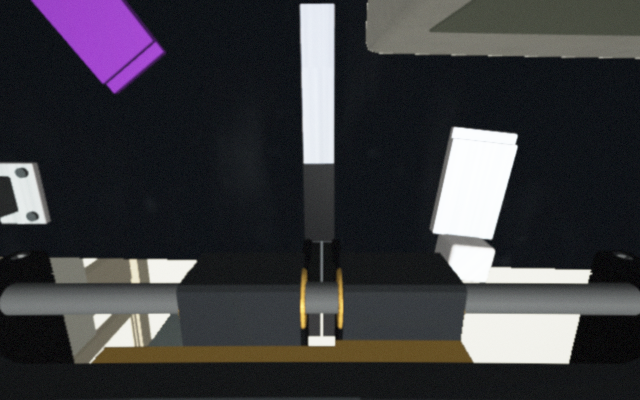

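The fingers hadn't finished closing when I lifted, so the bar (col 319) stayed where it was. I'll repeat the grasp with more closing time.

Emit:
apply_moves:
  targets: [-0.001, 0, 0.01, 0, 0, 0, 0, 0, 0.015, 0, 0, 0, 0, 0, 0.02, 0, 0, 0, 0, 0, 0.02, 0, 0, 0, 0, 0, 0.02, 0, 0, 0, 0, 0, 0.015, 0, 0, 0, 0, 0, 0.01, 0, 0, 0, 0, 0, 0, 0, 0, 0]
  gripper: 0.2

```text
time: 4.95
tcp_pos: [0.4087, -0.1524, 0.1842]
orientation: [0.716, -0.698, -0.0, 0.0]
wrist_force: [-0.5, -0.4, 0.1]
grip_width: 0.0522
```

Emit:
apply_moves:
  targets: [0, 0, 0.0005, 0, 0, 0, 0, 0, 0, 0, 0, 0, 0, 0, 0, 0, 0, 0, 0, 0, 0, 0, 0, 0, 0, 0, 0, 0, 0, 0, 0, 0, 0, 0, 0, 0, 0, 0, 0, 0, 0, 0, 0, 0, 0, 0, 0, 0]
  gripper: -1
  squeeze: 50

```text
time: 5.95
tcp_pos: [0.4089, -0.1525, 0.1845]
orientation: [0.716, -0.698, 0.0, -0.0]
wrist_force: [-1.2, 1.9, 5.1]
grip_width: 0.0232
```

Gripped at 23.2 mm. Next I'll lift and carry the bar over to the bar line.

Emit:
apply_moves:
  targets: [0, 0, -0.01, 0, 0, 0, 0, 0, -0.03, 0, 0, 0, 0, 0, -0.04, 0, 0, 0, 0, 0, -0.04, 0, 0, 0, -0.04, 0, 0, 0, 0, 0, -0.05, 0, 0, 0, 0, 0, -0.05, 0, 0, 0, 0, 0, -0.05, 0, 0, 0, 0, 0, -0.05, 0, 0, 0, 0, 0, -0.04, 0, 0, 0, 0, 0, -0.02, 0, 0, 0, 0, 0, 0, 0, 0, 0, 0, 0]

```text
time: 7.45
tcp_pos: [0.4006, 0.1486, 0.3044]
orientation: [0.717, -0.697, -0.0, 0.0]
wrist_force: [-0.1, 0.1, -2.6]
grip_width: 0.023
```

```bash
python3 -c "
from h import *
yawpitch();plan([.5196,.1498,.30],0.35,-24)"
```

```text
t 7.45 tcp [0.4006 0.1486 0.3044] yaw 1.64 pitch -0.02 F [-0.06  0.07 -2.57] T [0.01 0.11 0.06] w 0.023
t 7.45 turn [-23.98  -0.26   1.27] shift [  -0.5 -110.5  -44.4]
```

Emit:
apply_moves:
  targets: [0, -0.03, -0.01, -8, 0, 0.4, 0, -0.035, -0.01, -8, 0, 0.4, 0, -0.03, -0.01, -8, 0, 0.4, 0, -0.015, 0, 0, 0, 0, 0, 0, 0, 0, 0, 0, 0, 0, 0, 0, 0, 0]

```text
time: 8.2
tcp_pos: [0.5113, 0.1494, 0.3149]
orientation: [0.694, -0.69, -0.144, 0.148]
wrist_force: [-0.3, 0.4, -2.8]
grip_width: 0.0226
```

```bash
python3 -c "
from h import *
st=ctrl.read_state();im=ctrl.capture('wrist');cv2.imwrite('pics/w3.png',im[:,:,::-1])
import pickle;pickle.dump(st,open('w3.pkl','wb'))
yawpitch();plan([.5196,.1498,.248],0.35,-24)
print(w2px('wrist',[(.5960,.0950,.024),(.596,.1505,.024),(.5365,.1825,.036),(.5365,.1185,.036)],st))
m=R.from_quat(st['orientation']).as_matrix()
tip=st['tcp_pos']+m@np.array([0,-.1425,.1765]);print('tip',tip,w2px('wrist',[tip],st))
"
```

```text
t 8.25 tcp [0.5114 0.1495 0.3152] yaw 0.24 pitch -23.88 F [-1.18 -0.21 -3.69] T [ 0.04 -0.67  0.01] w 0.0229
t 8.25 turn [-0.12 -0.26 -0.1 ] shift [ -0.3 -34.8  58. ]
[[ 429.7998 -149.2099]
 [ 316.0736 -149.6328]
 [ 261.0239   -2.5291]
 [ 371.6066   -1.8428]]
tip [0.5701 0.1487 0.0958] [[319.771  -75.0134]]
```

View pics/w3.png

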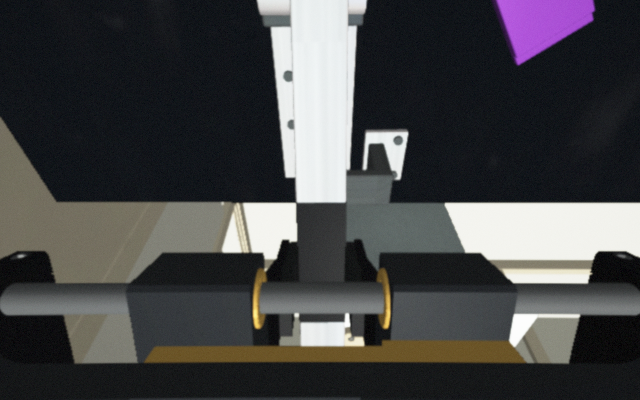

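The wrist view shows the fulcrum ends at cols 258 and 368, within 2 mm of prediction, with the bar centred over the strip at col 322. I'll go to pre-insert and check with the top camera.

Emit:
apply_moves:
  targets: [-0.001, -0.015, 0.008, 0, 0, 0, 0, -0.02, 0.01, 0, 0, 0, 0, 0, 0.014, 0, 0, 0, 0, 0, 0.014, 0, 0, 0, 0, 0, 0.012, 0, 0, 0, 0, 0, 0, 0, 0, 0, 0, 0, 0, 0, 0, 0]

```text
time: 9.12
tcp_pos: [0.5209, 0.15, 0.2478]
orientation: [0.693, -0.69, -0.145, 0.149]
wrist_force: [0.2, -0.1, -1.4]
grip_width: 0.0228
```

```bash
python3 -c "
from h import *
import pickle
yawpitch();plan([.5196,.1508,.248],0.35,-24)
st=ctrl.read_state();m=R.from_quat(st['orientation']).as_matrix()
T=lambda *v:st['tcp_pos']+m@np.array(v)
pts=[T(0,-.1425,.1765),T(.012,-.1425,.1765),T(-.012,-.1425,.1765)]
print('tip',np.array(pts),w2px('top',pts),'gripfront px',w2px('wrist',[T(0,-.0315,.1765)],st))
print('exp edge',w2px('top',[(.596,.1505,.049),(.5365,.1505,.036)]))
a=ctrl.capture('top')[:,:,::-1]
cv2.imwrite('pics/top2.png',cv2.resize(a[185:265,190:290],None,fx=6,fy=6,interpolation=cv2.INTER_CUBIC))
"
```

```text
t 9.12 tcp [0.5209 0.15   0.2478] yaw 0.19 pitch -23.95 F [ 0.21 -0.08 -1.37] T [ 0.04 -0.68  0.01] w 0.0228
t 9.12 turn [-0.05 -0.21 -0.14] shift [-0.8  1.3  0.3]
tip [[0.5795 0.1494 0.0286]
 [0.5796 0.1374 0.0287]
 [0.5794 0.1614 0.0286]] [[237.8388 202.701 ]
 [242.0956 202.5646]
 [233.5865 202.8372]] gripfront px [[320.1488 204.4318]]
exp edge [[235.5207 195.9192]
 [236.6594 217.9299]]
```

View pics/top2.png

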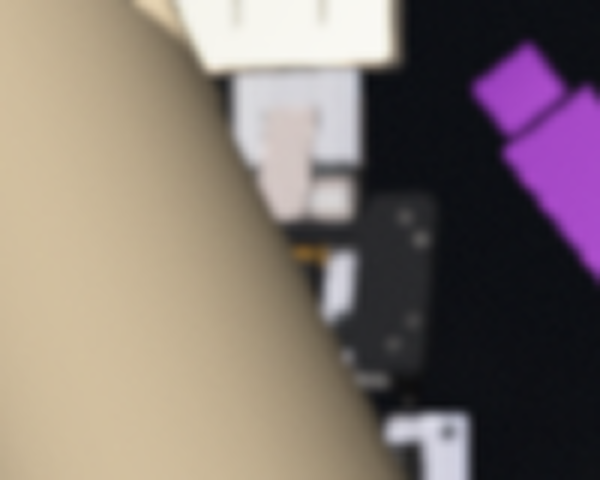

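The tip sits at crop (292,106), matching the model within 1 mm. Strip centre suggests shifting about 2.5 mm toward +y. Then I'll insert along the blade.

Emit:
apply_moves:
  targets: [-0.0025, 0, 0, 0, 0, 0, 0, -0.004, 0, 0, 0, 0, 0, -0.006, 0, 0, 0, 0, 0, -0.006, 0, 0, 0, 0, 0, -0.006, 0, 0, 0, 0, 0, -0.006, 0, 0, 0, 0, 0, -0.003, 0, 0, 0, 0, 0, 0, 0, 0, 0, 0]

```text
time: 10.18
tcp_pos: [0.5492, 0.1526, 0.2345]
orientation: [0.693, -0.69, -0.145, 0.149]
wrist_force: [-0.2, 0.2, -2.5]
grip_width: 0.0229
```

```bash
python3 -c "
from h import *
yawpitch()
st=ctrl.read_state();m=R.from_quat(st['orientation']).as_matrix()
print('tip',st['tcp_pos']+m@np.array([0,-.1425,.1765]), 'under@-60', )
"
```

```text
t 10.18 tcp [0.5492 0.1526 0.2345] yaw 0.19 pitch -24.01 F [-0.17  0.2  -2.47] T [ 0.09 -0.65 -0.02] w 0.0229
tip [0.6076 0.152  0.0153] under@-60
```

```bash
cat >> h.py <<'E'
RIG=np.array([.596,.2075])
def lever(th,s,yaw=.2,y=.1526,rigx=.596):
    f=np.array([np.cos(th),np.sin(th)]);n=np.array([-f[1],f[0]])
    p=np.array([rigx-.06,.026])+n*(.010+.1845)-f*(s+.0325)
    return np.array([p[0],y,p[1]])
def rows(ths,ss,yaw=.2,y=.1526):
    st=ctrl.read_state();cp,co=st['tcp_pos'],R.from_quat(st['orientation'])
    for a,s in zip(ths,ss):
        t=tool(yaw,a);p=lever(np.radians(a),s,y=y)
        print(np.r_[co.inv().apply(p-cp)*1000,(co.inv()*t).as_rotvec(degrees=True)].round(2).tolist(),p.round(4));cp,co=p,t
E
python3 -c "
from h import *
rows([-24]+list(np.linspace(-22,2,9)),np.r_[.040,np.linspace(.040,.037,9)])"
```

```text
[0.01, -0.24, 1.38, 0.01, -0.27, -0.01] [0.5489 0.1526 0.2332]
[-0.03, 6.74, 2.65, 2.0, -0.0, -0.0] [0.5416 0.1526 0.2335]
[-0.04, 9.71, 4.04, 3.0, -0.0, 0.0] [0.5311 0.1526 0.2334]
[-0.04, 9.71, 4.02, 3.0, 0.0, 0.0] [0.5206 0.1526 0.2327]
[-0.04, 9.71, 4.0, 3.0, 0.0, -0.0] [0.5102 0.1526 0.2316]
[-0.04, 9.71, 3.98, 3.0, -0.0, 0.0] [0.4999 0.1526 0.2299]
[-0.04, 9.71, 3.96, 3.0, -0.0, 0.0] [0.4896 0.1526 0.2277]
[-0.04, 9.71, 3.94, 3.0, 0.0, -0.0] [0.4795 0.1526 0.2249]
[-0.03, 9.71, 3.92, 3.0, -0.0, 0.0] [0.4695 0.1526 0.2217]
[-0.03, 9.71, 3.9, 3.0, 0.0, -0.0] [0.4598 0.1526 0.218 ]
```

Emit:
apply_moves:
  targets: [0, 0, 0.0014, 0, 0, 0, 0, 0.0067, 0.0027, 2, 0, 0, 0, 0.0097, 0.004, 3, 0, 0, 0, 0.0097, 0.004, 3, 0, 0, 0, 0.0097, 0.004, 3, 0, 0, 0, 0.0097, 0.004, 3, 0, 0, 0, 0.0097, 0.004, 3, 0, 0, 0, 0, 0, 0, 0, 0]

```text
time: 11.18
tcp_pos: [0.4894, 0.1525, 0.2294]
orientation: [0.708, -0.704, -0.04, 0.043]
wrist_force: [0.9, -0.4, 6.7]
grip_width: 0.023
```

```bash
python3 -c "
from h import *
yawpitch();print(lever(np.radians(-7),.0381))
rows([-4,-1,2,3],[.038,.0375,.037,.037])"
```

```text
t 11.18 tcp [0.4894 0.1525 0.2294] yaw 0.29 pitch -6.75 F [ 0.86 -0.42  6.7 ] T [-0.02  0.06 -0.13] w 0.023
[0.4896 0.1526 0.2277]
[-0.15, 9.58, 5.58, 2.75, -0.26, 0.09] [0.4792 0.1526 0.2249]
[-0.03, 9.58, 3.93, 3.0, -0.0, 0.0] [0.4694 0.1526 0.2217]
[-0.03, 9.58, 3.9, 3.0, 0.0, -0.0] [0.4598 0.1526 0.218 ]
[-0.01, 3.38, 1.24, 1.0, -0.0, -0.0] [0.4564 0.1526 0.2166]
```

Emit:
apply_moves:
  targets: [0, 0.0097, 0.004, 3, 0, 0, 0, 0.0097, 0.004, 3, 0, 0, 0, 0.0097, 0.004, 3, 0, 0, 0, 0.0034, 0.002, 1, 0, 0, 0, 0, 0.001, 0, 0, 0, 0, 0, 0.001, 0, 0, 0, 0, 0, 0, 0, 0, 0]

```text
time: 12.05
tcp_pos: [0.4569, 0.1525, 0.2156]
orientation: [0.709, -0.705, 0.021, -0.018]
wrist_force: [-3.6, -2.5, 15.5]
grip_width: 0.0237
```

```bash
python3 -c "
from h import *
yawpitch()
st=ctrl.read_state();m=R.from_quat(st['orientation']).as_matrix()
T=lambda *v:st['tcp_pos']+m@np.array(v)-np.r_[RIG,0]
print('tip',T(0,-.1425,.1765),'top@keeper',T(0,.0427,.1765),'under@fulcrum',T(0,-.072,.1845))
rows([3],[.037])
im=ctrl.capture('wrist');cv2.imwrite('pics/w4.png',im[:,:,::-1])
cc=ctrl.capture('scene')[:,:,::-1][150:250,200:320];cc=cv2.resize(cc,None,fx=5,fy=5,interpolation=cv2.INTER_CUBIC);cv2.imwrite('pics/s4.png',cc)
"
```

```text
t 12.05 tcp [0.4569 0.1525 0.2156] yaw 0.32 pitch 3.17 F [-3.56 -2.48 15.47] T [-0.4   0.62 -0.11] w 0.0237
tip [ 0.0129 -0.055   0.0472] top@keeper [-0.172 -0.056  0.037] under@fulcrum [-0.0571 -0.0554  0.0353]
[-0.14, 0.39, -1.06, -0.17, -0.25, 0.12] [0.4564 0.1526 0.2166]
```

View pics/w4.png

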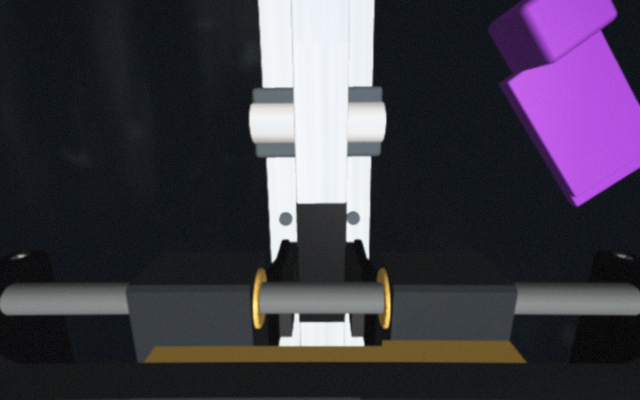

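The bar is at col 321 over the fulcrum (cols 250–385), pressed down at about 18 N. The model puts its top 37 mm high at the keeper, 7 mm under the overhang. Next I'll swing it under the hook.

Emit:
apply_moves:
  targets: [0.0036, 0, 0, 0, 0, -1.8, 0.0037, 0, 0, 0, 0, -1.8, 0.0037, 0, 0, 0, 0, -1.8, 0.0037, 0, 0, 0, 0, -1.8, 0.0037, 0, 0, 0, 0, -1.8, 0, 0, 0, 0, 0, 0, 0, 0, 0, 0, 0, 0]

```text
time: 13.02
tcp_pos: [0.4581, 0.1354, 0.2158]
orientation: [0.762, -0.647, 0.022, -0.017]
wrist_force: [-3.3, 4.4, 13.5]
grip_width: 0.0229
```

```bash
python3 -c "
from h import *
yawpitch()
st=ctrl.read_state();m=R.from_quat(st['orientation']).as_matrix()
T=lambda *v:st['tcp_pos']+m@np.array(v)-np.r_[RIG,0]
print('tip',T(0,-.1425,.1765),'top@keeper',T(0,.038,.1765),T(0,.068,.1765),'under@fulcrum',T(0,-.072,.1845))
cv2.imwrite('pics/t5.png',cv2.resize(ctrl.capture('top')[185:285,190:310,::-1],None,fx=4,fy=4,interpolation=cv2.INTER_CUBIC))
a=cv2.imread('pics/t5.png');b=ctrl.capture('scene')[140:240,200:320,::-1];b=cv2.resize(b,None,fx=3,fy=3,interpolation=cv2.INTER_CUBIC)
c=np.zeros((400,840,3),np.uint8);c[:,:480]=a;c[:300,480:]=b;cv2.imwrite('pics/t5.png',c[:,:800])
"
```

```text
t 13.03 tcp [0.4581 0.1354 0.2158] yaw 9.41 pitch 3.14 F [-3.34  4.43 13.5 ] T [1.03 0.7  0.14] w 0.0229
tip [ 0.0123 -0.0492  0.0474] top@keeper [-0.1655 -0.0787  0.0375] [-0.1951 -0.0836  0.0359] under@fulcrum [-0.0567 -0.0608  0.0355]
```

View pics/t5.png

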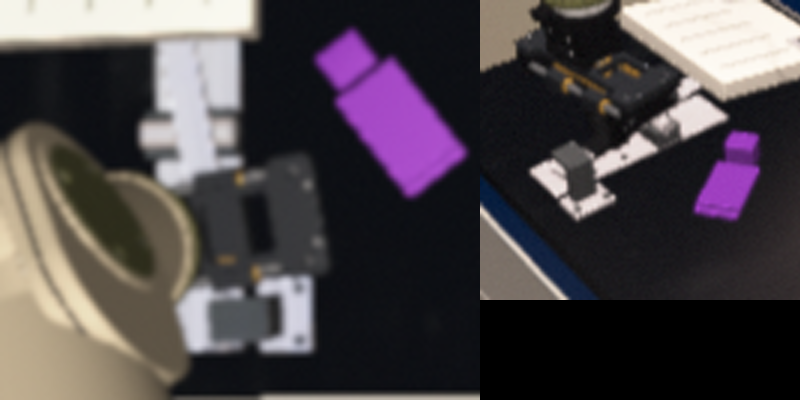

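The top view shows the bar turned, with its rear under the grey overhang at crop (240,318). I'll ease it up against the hook, then let go.

Emit:
apply_moves:
  targets: [0, -0.0032, -0.0014, -1, 0, 0, 0, -0.0032, -0.0014, -1, 0, 0, 0, -0.0032, -0.0016, -1, 0, 0, 0, 0, 0, 0, 0, 0, 0, 0, 0, 0, 0, 0]

```text
time: 13.75
tcp_pos: [0.4675, 0.1368, 0.2204]
orientation: [0.762, -0.647, 0.005, 0.003]
wrist_force: [-1.5, 3.9, 11.5]
grip_width: 0.0229
```

```bash
python3 -c "
from h import *
yawpitch()
st=ctrl.read_state();m=R.from_quat(st['orientation']).as_matrix()
T=lambda *v:st['tcp_pos']+m@np.array(v)-np.r_[RIG,0]
print('tip',T(0,-.1425,.1765),'top@keeper',T(0,.038,.1765),'under@fulcrum',T(0,-.072,.1845))
"
```

```text
t 13.75 tcp [0.4675 0.1368 0.2204] yaw 9.37 pitch 0.14 F [-1.49  3.93 11.52] T [0.88 0.38 0.17] w 0.0229
tip [ 0.0128 -0.0494  0.0443] top@keeper [-0.1653 -0.0788  0.0439] under@fulcrum [-0.0567 -0.061   0.0361]
```

Emit:
apply_moves:
  targets: [0, -0.0008, -0.0008, -0.3, 0, 0, 0, 0, 0, 0, 0, 0]

```text
time: 14.0
tcp_pos: [0.4683, 0.1368, 0.2207]
orientation: [0.762, -0.647, 0.003, 0.004]
wrist_force: [2.5, 5.3, 1.5]
grip_width: 0.0231
```

Emit:
apply_moves:
  targets: [0, 0, 0, 0, 0, 0, 0, 0, 0, 0, 0, 0, 0, 0, 0, 0, 0, 0, 0, 0, 0, 0, 0, 0, 0, 0, 0, 0, 0, 0, 0, 0, 0, 0, 0, 0]
  gripper: 0.2

```text
time: 14.75
tcp_pos: [0.4676, 0.1354, 0.2194]
orientation: [0.762, -0.648, 0.003, 0.007]
wrist_force: [0.8, 0.5, 0.5]
grip_width: 0.0522
```

Emit:
apply_moves:
  targets: [0, 0, -0.01, 0, 0, 0, 0, 0, -0.03, 0, 0, 0, 0, 0, -0.04, 0, 0, 0, 0, 0, -0.04, 0, 0, 0, 0, 0.02, 0, 0, 0, 0, 0, 0.02, 0, 0, 0, 0, 0, 0, 0, 0, 0, 0]

```text
time: 15.62
tcp_pos: [0.428, 0.1306, 0.3404]
orientation: [0.762, -0.647, 0.004, 0.007]
wrist_force: [0.4, -0.2, 0.4]
grip_width: 0.0523
```

```bash
python3 -c "
from h import *
import pickle
yawpitch()
st=ctrl.read_state();pickle.dump(st,open('w6.pkl','wb'))
im=ctrl.capture('wrist')[:,:,::-1];cv2.imwrite('pics/w6.png',im)
print(w2px('wrist',[(.597,.1,.069),(.597,.1,.049),(.597,.1,.044),(.597,.1,.024),(.598,.3,.069),(.597,.3,.049)],st))
"
```

```text
t 15.62 tcp [0.428  0.1306 0.3404] yaw 9.3 pitch -0.31 F [ 0.36 -0.16  0.41] T [ 0.01  0.02 -0.02] w 0.0523
[[ 406.0299  -40.2278]
 [ 398.6616  -28.5629]
 [ 397.0058  -25.9423]
 [ 391.0015  -16.4423]
 [  74.9047 -111.3132]
 [  96.3695  -90.4904]]
```

View pics/w6.png

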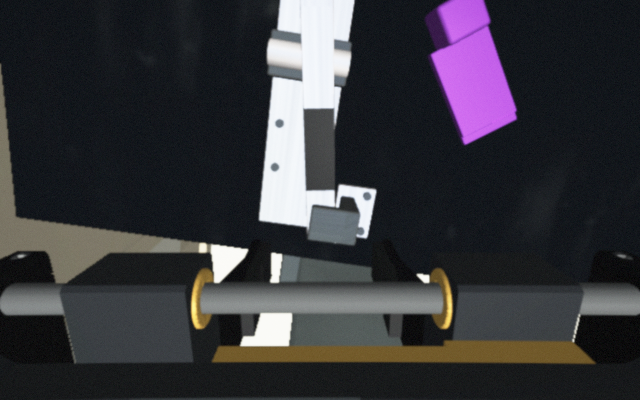

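The bar is hooked: its rear is under the overhang at (335,222) and it rests across the fulcrum at (310,55). Next is the shim pose.

```bash
python3 -c "
from h import *
import pickle
for n,p in (('w1',[(487.5,136.5),(464.5,237.5)]),('w2',[(485,130.5),(462,235)])):
    st=pickle.load(open(n+'.pkl','rb'))
    q=px2w('wrist',p,[.006,.010],st);d=q[0]-q[1];L=np.hypot(*d[:2]);u=d/L
    c=q[1]+(85.5/1000-0*L)*0*u
    print(n,q[:,:2],L,np.degrees(np.arctan2(d[1],d[0])),'block centre',q[1][:2]-u[:2]*.0145+u[:2]*(L-.0855)/2)
plan([.37,-.272,.36],-4)
"
```

```text
w1 [[ 0.4685 -0.2785]
 [ 0.3847 -0.2716]] 0.08408135991341603 -4.681723543552457 block centre [ 0.3696 -0.2704]
w2 [[ 0.4688 -0.2778]
 [ 0.3844 -0.2707]] 0.0846775905933983 -4.79766361148702 block centre [ 0.3695 -0.2695]
t 15.68 turn [ 0.2  -0.8  13.29] shift [405.7  30.5 -19.6]
```

Emit:
apply_moves:
  targets: [0, 0, -0.01, 0, 0, 6.6, 0.03, 0.005, 0, 0, 0, 6.6, 0.05, 0.005, 0, 0, 0, 0, 0.05, 0.005, 0, 0, 0, 0, 0.05, 0.005, 0, 0, 0, 0, 0.05, 0.005, 0, 0, 0, 0, 0.05, 0.005, 0, 0, 0, 0, 0.05, 0, 0, 0, 0, 0, 0.05, 0, 0, 0, 0, 0, 0.025, 0, 0, 0, 0, 0, 0, 0, 0, 0, 0, 0]
  gripper: 0.6

```text
time: 17.05
tcp_pos: [0.3747, -0.2739, 0.3551]
orientation: [-0.681, 0.732, -0.003, -0.006]
wrist_force: [0.1, 1.1, -0.5]
grip_width: 0.0696
```

```bash
python3 -c "
from h import *
yawpitch();plan([.368,-.2705,.188],-4.6)
st=ctrl.read_state();im=ctrl.capture('wrist');cv2.imwrite('pics/w7.png',im[:,:,::-1])
m=((im.min(2)>150)*255).astype('uint8');m[250:]=0;m[:,:150]=0
cs=cv2.findContours(m,0,2)[0]
for c in cs:
    if cv2.contourArea(c)>400:
        r=cv2.minAreaRect(c);print(r,cv2.boundingRect(c)); print(px2w('wrist',cv2.boxPoints(r),.01,st)[:,:2])
"
```

```text
t 17.05 tcp [ 0.3747 -0.2739  0.3551] yaw -4.08 pitch -0.23 F [ 0.13  1.1  -0.46] T [ 0.05  0.04 -0.03] w 0.0696
t 17.05 turn [ 0.22 -0.78  0.52] shift [ -2.9   7.  167.1]
((168.5, 232.0), (34.0, 37.0), 90.0) (150, 215, 38, 35)
[[ 0.3563 -0.1077]
 [ 0.3536 -0.1438]
 [ 0.3173 -0.1371]
 [ 0.3202 -0.0999]]
((466.5, 214.5), (69.0, 345.0), 90.0) (294, 180, 346, 70)
[[ 0.3811 -0.253 ]
 [ 0.3558 -0.5866]
 [ 0.2818 -0.6006]
 [ 0.3086 -0.2461]]
((313.0, 129.0), (94.0, 54.0), 90.0) (286, 82, 55, 95)
[[ 0.4707 -0.2544]
 [ 0.4673 -0.3026]
 [ 0.3817 -0.2978]
 [ 0.3856 -0.2457]]
((534.0000610351562, 112.5), (68.58935546875, 82.73149108886719), 45.0) (495, 75, 78, 77)
[[ 0.4269 -0.4303]
 [ 0.4731 -0.4781]
 [ 0.4283 -0.5269]
 [ 0.3778 -0.4797]]
((623.0, 95.5), (103.0, 32.0), 90.0) (607, 44, 33, 104)
[[ 0.4805 -0.535 ]
 [ 0.4783 -0.5623]
 [ 0.3881 -0.5803]
 [ 0.3905 -0.5507]]
```

The close-up segmentation agrees within 1 mm. I'll descend and grasp the block.

Emit:
apply_moves:
  targets: [-0.003, 0.006, 0.03, 0.2, -0.8, 0.5, 0, 0, 0.04, 0, 0, 0, 0, 0, 0.04, 0, 0, 0, 0, 0, 0.03, 0, 0, 0, 0, 0, 0.02, 0, 0, 0, 0, 0, 0.007, 0, 0, 0, 0, 0, 0, 0, 0, 0]

```text
time: 17.98
tcp_pos: [0.3692, -0.2684, 0.1885]
orientation: [-0.68, 0.733, 0.0, 0.0]
wrist_force: [-0.0, -0.4, 0.2]
grip_width: 0.0696
```

Emit:
apply_moves:
  targets: [0, 0, 0, 0, 0, 0, 0, 0, 0, 0, 0, 0, 0, 0, 0, 0, 0, 0, 0, 0, 0, 0, 0, 0, 0, 0, 0, 0, 0, 0, 0, 0, 0, 0, 0, 0, 0, 0, 0, 0, 0, 0, 0, 0, 0, 0, 0, 0, 0, 0, 0, 0, 0, 0, 0, 0, 0, 0, 0, 0]
  gripper: -1
  squeeze: 30

```text
time: 19.23
tcp_pos: [0.3688, -0.2689, 0.1884]
orientation: [-0.679, 0.734, -0.0, 0.0]
wrist_force: [-2.0, 0.6, 5.5]
grip_width: 0.0338
```

```bash
python3 -c "
from h import *
yawpitch()"
```

```text
t 19.23 tcp [ 0.3688 -0.2689  0.1884] yaw -4.41 pitch 0.01 F [-1.98  0.65  5.49] T [0.01 0.41 0.04] w 0.0338
```

Emit:
apply_moves:
  targets: [0, 0, -0.01, 0, 0, 0, 0, 0, -0.03, 0, 0, 0, 0, 0, -0.04, 0, 0, 0, -0.02, 0, -0.04, 0, 0, 0, -0.04, 0, -0.03, 0, 0, 0, -0.05, 0, 0, 0, 0, 0, -0.05, -0.01, 0, 0, 0, 0, -0.05, -0.02, 0, 0, 0, 0, -0.05, -0.02, 0, 0, 0, 0, -0.05, -0.01, 0, 0, 0, 0, -0.05, 0, 0, 0, 0, 0, -0.05, 0, 0, 0, 0, 0]

```text
time: 20.72
tcp_pos: [0.4598, 0.1368, 0.3387]
orientation: [-0.679, 0.734, -0.0, 0.0]
wrist_force: [0.6, 0.4, -1.7]
grip_width: 0.0337
```

```bash
python3 -c "
from h import *
yawpitch();plan([.47,.2615,.34],.4)"
```

```text
t 20.73 tcp [0.4598 0.1368 0.3387] yaw -4.42 pitch 0.01 F [ 0.58  0.39 -1.73] T [ 0.04  0.02 -0.05] w 0.0337
t 20.73 turn [-0.01  0.   -4.82] shift [-124.6  -11.1   -1.3]
```

Emit:
apply_moves:
  targets: [0, 0, 0, 0, 0, -4.8, -0.045, -0.008, 0, 0, 0, 0, -0.045, 0, 0, 0, 0, 0, -0.034, 0, 0, 0, 0, 0, 0, 0, 0.03, 0, 0, 0, 0, 0, 0.04, 0, 0, 0, 0, 0, 0.04, 0, 0, 0, 0, 0, 0.025, 0, 0, 0, 0, 0, 0.01, 0, 0, 0, 0, 0, 0, 0, 0, 0]

```text
time: 21.98
tcp_pos: [0.4672, 0.2594, 0.1936]
orientation: [0.71, -0.705, -0.0, 0.0]
wrist_force: [-0.2, -0.3, -1.9]
grip_width: 0.0341
```

```bash
python3 -c "
from h import *
import pickle
yawpitch();plan([.5480,.2615,.1893],.4)
st=ctrl.read_state();pickle.dump(st,open('w8.pkl','wb'))
im=ctrl.capture('wrist')[:,:,::-1];cv2.imwrite('pics/w8.png',im)
print(w2px('wrist',[(.597,.2615,.044),(.596+.03,.2615,.017),(.596+.03,.2615+.033,.017),(.596+.03,.2615-.033,.017),(.5685,.2615,.006)],st))
"
```

```text
t 21.98 tcp [0.4672 0.2594 0.1936] yaw 0.4 pitch -0.02 F [-0.19 -0.29 -1.91] T [ 0.06  0.07 -0.01] w 0.0341
t 21.98 turn [ 0.02  0.   -0.  ] shift [ -1.6 -80.8   4.3]
[[ 315.4748  -70.3835]
 [ 316.793  -130.457 ]
 [ 226.2355 -131.6091]
 [ 407.2418 -130.12  ]
 [ 316.8144   47.6262]]
```

View pics/w8.png

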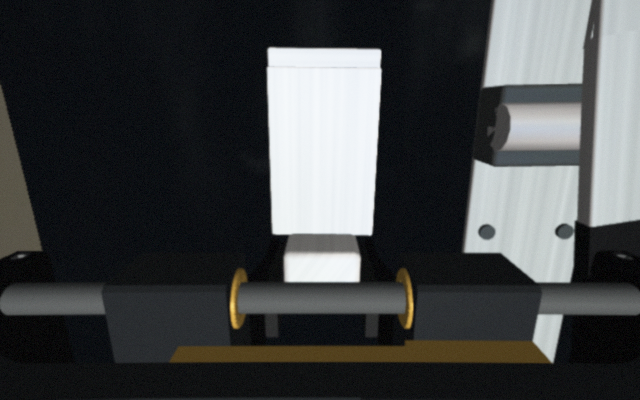

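The shim is square, with its nose at row 47 as predicted. I'll lower it to about 1 mm and slide it in.

Emit:
apply_moves:
  targets: [-0.0015, 0, 0.002, 0, 0, 0, 0, 0, 0.0015, 0, 0, 0, 0, -0.01, 0, 0, 0, 0, 0, -0.012, 0, 0, 0, 0, 0, -0.012, 0, 0, 0, 0, 0, -0.01, 0, 0, 0, 0, 0, 0, 0, 0, 0, 0]

```text
time: 22.9
tcp_pos: [0.512, 0.261, 0.1898]
orientation: [0.709, -0.705, -0.0, -0.0]
wrist_force: [-0.7, 0.2, -1.0]
grip_width: 0.0337
```

Emit:
apply_moves:
  targets: [0, -0.008, 0, 0, 0, 0, 0, -0.01, 0, 0, 0, 0, 0, -0.01, 0, 0, 0, 0, 0, -0.008, 0, 0, 0, 0, 0, 0, 0, 0, 0, 0, 0, 0, 0, 0, 0, 0]

```text
time: 23.65
tcp_pos: [0.5469, 0.2615, 0.1898]
orientation: [0.71, -0.705, -0.0, 0.0]
wrist_force: [-0.5, -0.1, -1.7]
grip_width: 0.0339
```

```bash
python3 -c "
from h import *
yawpitch()"
```

```text
t 23.65 tcp [0.5469 0.2615 0.1898] yaw 0.41 pitch -0.02 F [-0.48 -0.08 -1.7 ] T [ 0.05  0.06 -0.  ] w 0.0339
```

Emit:
apply_moves:
  targets: [0, 0, 0.0012, 0, 0, 0, 0, 0, 0, 0, 0, 0]

```text
time: 23.9
tcp_pos: [0.547, 0.2615, 0.1887]
orientation: [0.71, -0.705, -0.0, -0.0]
wrist_force: [-1.6, -0.5, -1.4]
grip_width: 0.0337
```

Emit:
apply_moves:
  targets: [0, 0, 0, 0, 0, 0, 0, 0, 0, 0, 0, 0, 0, 0, 0, 0, 0, 0, 0, 0, 0, 0, 0, 0, 0, 0, 0, 0, 0, 0, 0, 0, -0.02, 0, 0, 0, 0, 0.01, -0.03, 0, 0, 0, 0, 0.02, -0.04, 0, 0, 0, 0, 0.02, -0.04, 0, 0, 0, 0, 0.02, -0.02, 0, 0, 0, 0, 0, 0, 0, 0, 0]
  gripper: 0.3

```text
time: 25.28
tcp_pos: [0.4765, 0.2618, 0.3416]
orientation: [0.71, -0.704, 0.001, -0.002]
wrist_force: [-0.2, 0.6, -0.4]
grip_width: 0.0561
```

Run:
```python
from h import *
import pickle
yawpitch()
st=ctrl.read_state();pickle.dump(st,open('w9.pkl','wb'))
w=ctrl.capture('wrist')[:,:,::-1];a=ctrl.capture('top')[:,:,::-1]
cv2.imwrite('pics/w9.png',w);cv2.imwrite('pics/top9.png',a)
c=np.zeros((560,800,3),np.uint8)
c[:300,:480]=cv2.resize(w[:300,:],(480,225)) .repeat(1,0)[:225] if 0 else cv2.resize(w[:400],(480,300))
c[300:540,:480]=0
t=cv2.resize(a[120:290,165:265],None,fx=3.2,fy=3.2,interpolation=cv2.INTER_CUBIC);c[:544,480:800]=t
cv2.imwrite('pics/c9.png',c)
print(w2px('wrist',[(.5125,.2615,.034),(.5615,.2615,.01),(.596,.2615,.044)],st))
# go back above the bar: grip at bar x=-32.5 from pickled parked TCP
plan([.4676,.1354,.34],9.37)
```

```text
t 25.27 tcp [0.4765 0.2618 0.3416] yaw 0.48 pitch 0.26 F [-0.17  0.64 -0.44] T [ 0.04  0.01 -0.03] w 0.0561
[[321.7352 156.3694]
 [322.202   95.9946]
 [322.6655  46.0536]]
t 25.38 turn [-0.07 -0.01 -8.99] shift [121.9  30.2  -0.9]
```

View pics/c9.png

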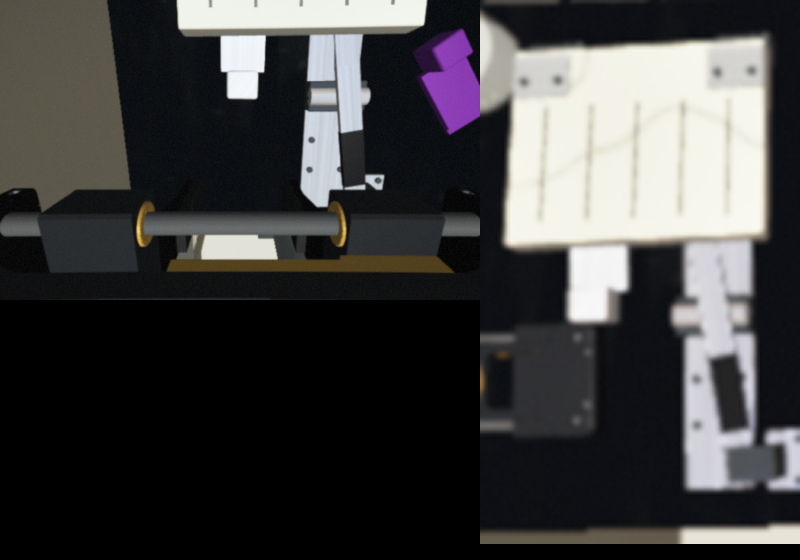

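The shim is square under the slab, with its block at (593,300) in the right panel. The bar is still hooked at (765,462), and the slab is up. I've used all 12 picture views, so the remaining checks will be numeric. Next I'll locate the grip for the re-grasp.

Run:
```python
from h import *
import pickle
for n,p in (('w6',[(318.5,109),(320,190)]),('w9',[(350*4/3,131*4/3),(355*4/3,186*4/3)])):
    q=px2w('wrist',p,.044,pickle.load(open(n+'.pkl','rb')));d=q[0]-q[1]
    print(n,q.mean(0),np.hypot(*d[:2]),np.degrees(np.arctan2(d[1],d[0])))
plan([.468,.1358,.2205],9.4,0)
```

```text
w6 [0.4672 0.134  0.044 ] 0.06494012402380538 10.244009243677835
w9 [0.4671 0.1351 0.044 ] 0.06664101659155458 12.12568308876606
t 25.38 turn [-0.07 -0.01 -9.02] shift [121.6  29.8 118.6]
```

Emit:
apply_moves:
  targets: [0, 0, 0, 0, 0, -4.6, 0, 0, 0, 0, 0, -4.6, 0.04, 0.01, 0, 0, 0, 0, 0.05, 0.01, 0, 0, 0, 0, 0.032, 0.01, 0, 0, 0, 0, 0, 0, 0.03, 0, 0, 0, 0, 0, 0.04, 0, 0, 0, 0, 0, 0.03, 0, 0, 0, 0, 0, 0.012, 0, 0, 0, 0, 0, 0, 0, 0, 0]

```text
time: 26.62
tcp_pos: [0.4681, 0.1355, 0.2262]
orientation: [0.764, -0.646, -0.001, 0.0]
wrist_force: [1.1, -0.7, -0.1]
grip_width: 0.0567
```

Run:
```python
from h import *
yawpitch();plan([.4676,.1354,.2203],9.7,0)
```

```text
t 26.62 tcp [0.4681 0.1355 0.2262] yaw 9.59 pitch -0.08 F [ 1.11 -0.74 -0.06] T [ 0.03 -0.02 -0.01] w 0.0567
t 26.62 turn [ 0.08  0.04 -0.11] shift [0.  0.5 5.9]
```

Emit:
apply_moves:
  targets: [0, 0, 0.006, 0, 0, 0, 0, 0, 0, 0, 0, 0]

```text
time: 26.88
tcp_pos: [0.4682, 0.1356, 0.2211]
orientation: [0.764, -0.646, 0.0, -0.0]
wrist_force: [0.3, 0.1, -0.0]
grip_width: 0.0569
```

Emit:
apply_moves:
  targets: [0, 0, 0, 0, 0, 0, 0, 0, 0, 0, 0, 0, 0, 0, 0, 0, 0, 0, 0, 0, 0, 0, 0, 0, 0, 0, 0, 0, 0, 0, 0, 0, 0, 0, 0, 0, 0, 0, 0, 0, 0, 0, 0, 0, 0, 0, 0, 0, 0, 0, 0, 0, 0, 0, 0, 0, 0, 0, 0, 0]
  gripper: -1
  squeeze: 55

```text
time: 28.12
tcp_pos: [0.468, 0.1353, 0.2207]
orientation: [0.764, -0.646, 0.0, 0.0]
wrist_force: [-1.2, -5.3, 4.2]
grip_width: 0.0227
```

Emit:
apply_moves:
  targets: [0, 0.0032, 0.0014, 1, 0, 0, 0, 0.0032, 0.0014, 1, 0, 0, 0, 0.0032, 0.0016, 1, 0, 0, 0, 0, 0.0008, 0.2, 0, 0, 0, 0, 0, 0, 0, 0, 0, 0, 0, 0, 0, 0]

```text
time: 28.88
tcp_pos: [0.4582, 0.1342, 0.2158]
orientation: [0.763, -0.645, 0.018, -0.021]
wrist_force: [-8.0, -5.7, 15.4]
grip_width: 0.0232
```

Run:
```python
from h import *
yawpitch()
st=ctrl.read_state();m=R.from_quat(st['orientation']).as_matrix()
T=lambda *v:st['tcp_pos']+m@np.array(v)-np.r_[RIG,0]
print('tip',T(0,-.1425,.1765),'top@keeper',T(0,.038,.1765),'under@fulcrum',T(0,-.072,.1845))
```

```text
t 28.88 tcp [0.4582 0.1342 0.2158] yaw 9.58 pitch 3.14 F [-8.01 -5.73 15.39] T [-1.17  1.68 -0.19] w 0.0232
tip [ 0.0121 -0.0481  0.0474] top@keeper [-0.1656 -0.0781  0.0375] under@fulcrum [-0.0569 -0.0597  0.0355]
```

Pressed clear of the hook, same pose as before. Next I'll swing the bar back to +y.

Emit:
apply_moves:
  targets: [-0.0037, 0, 0, 0, 0, 1.8, -0.0037, 0, 0, 0, 0, 1.8, -0.0037, 0, 0, 0, 0, 1.8, -0.0037, 0, 0, 0, 0, 1.8, -0.0042, 0, 0, 0, 0, 2, 0, 0, 0, 0, 0, 0, 0, 0, 0, 0, 0, 0]

```text
time: 29.75
tcp_pos: [0.4568, 0.1531, 0.2161]
orientation: [0.709, -0.705, 0.016, -0.023]
wrist_force: [-5.0, -4.7, 12.8]
grip_width: 0.0231
```

Run:
```python
from h import *
yawpitch()
rows([1,-2,-5,-8,-11],[.0375,.038,.0385,.039,.0395],yaw=.3,y=.153)
```

```text
t 29.75 tcp [0.4568 0.1531 0.2161] yaw 0.36 pitch 3.18 F [-4.99 -4.68 12.81] T [-1.18  0.85 -0.32] w 0.0231
[0.08, -6.01, -2.86, -2.18, 0.51, 0.07] [0.4626 0.153  0.2192]
[0.05, -9.78, -3.42, -3.0, 0.0, -0.0] [0.4723 0.153  0.2228]
[0.05, -9.78, -3.45, -3.0, -0.0, 0.0] [0.4822 0.153  0.2259]
[0.05, -9.78, -3.48, -3.0, 0.0, -0.0] [0.4923 0.153  0.2286]
[0.05, -9.78, -3.5, -3.0, 0.0, 0.0] [0.5024 0.153  0.2307]
```

Emit:
apply_moves:
  targets: [0, -0.006, -0.0026, -2.2, 0, 0, 0, -0.0098, -0.0034, -3, 0, 0, 0, -0.0098, -0.0034, -3, 0, 0, 0, -0.0098, -0.0035, -3, 0, 0, 0, -0.0098, -0.0035, -3, 0, 0, 0, 0, 0, 0, 0, 0, 0, 0, 0, 0, 0, 0]

```text
time: 30.62
tcp_pos: [0.5022, 0.1536, 0.2296]
orientation: [0.707, -0.701, -0.071, 0.064]
wrist_force: [2.0, 0.0, 0.3]
grip_width: 0.0226
```

Run:
```python
from h import *
yawpitch();rows([-11],[.0395],.3,.153)
```

```text
t 30.62 tcp [0.5022 0.1536 0.2296] yaw 0.55 pitch -10.94 F [1.97 0.03 0.3 ] T [ 0.05 -0.75  0.01] w 0.0226
[0.59, 0.01, -1.11, -0.05, 0.53, 0.24] [0.5024 0.153  0.2307]
```

Emit:
apply_moves:
  targets: [0, 0, -0.002, 0, 0, 0, 0, 0.01, 0, 0, 0, 0, 0, 0.012, 0, 0, 0, 0, 0, 0.012, 0, 0, 0, 0, 0, 0.012, 0, 0, 0, 0, 0, 0, 0, 0, 0, 0]

```text
time: 31.38
tcp_pos: [0.4568, 0.1527, 0.2406]
orientation: [0.707, -0.701, -0.071, 0.065]
wrist_force: [0.3, -0.0, -2.2]
grip_width: 0.0227
```

Emit:
apply_moves:
  targets: [0, 0, -0.02, 0, 0, 0, 0, 0, -0.03, 0, 0, 0, 0, 0, -0.03, 0, 0, 0, 0, 0, -0.02, 5.5, 0, 0, 0, 0, 0, 5.5, 0, 0, 0, 0, 0, 0, 0, 0]

```text
time: 32.12
tcp_pos: [0.4765, 0.1519, 0.3389]
orientation: [0.71, -0.705, -0.003, -0.003]
wrist_force: [-0.3, -0.4, -2.9]
grip_width: 0.0225
```

Run:
```python
from h import *
yawpitch();plan([.425,-.10,.30],.0,0)
st=ctrl.read_state()
w=ctrl.capture('wrist')[:,:,::-1];cv2.imwrite('pics/w10.png',w)
# grip/bar contrast along the centre column: black grip front edge row; expected for a bar level in the hand
m=R.from_quat(st['orientation']).as_matrix();T=lambda *v:st['tcp_pos']+m@np.array(v)
print(w2px('wrist',[T(0,-.0315,.1765),T(0,-.1425,.1765)],st)); print(w[::6,322].mean(1).round().astype(int)[:45])
t=ctrl.capture('top')[:,:,::-1];cv2.imwrite('pics/top10.png',t)
g=t.min(2)>130
for c in (190,215,240): print(c,[int(r) for r in np.where(g[130:260,c])[0][[0,-1]]+130], np.where(~g[170:215,c])[0][:3]+170)
```

```text
t 32.12 tcp [0.4765 0.1519 0.3389] yaw 0.42 pitch -0.01 F [-0.28 -0.4  -2.86] T [0.02 0.13 0.01] w 0.0225
t 32.12 turn [0.01 0.49 0.42] shift [251.9  51.5  38.9]
[[320.0918 204.1154]
 [319.6387 -75.7669]]
[212 214 212 211 212 214 213 213 211 211 211 210 211 212 211 210 215 210
 213 214 211 210 212 211 212 214 213 212 211 213 214 212 213 211  45  47
  42  40  41  40  40  32  37  34  34]
190 [135, 196] [197 198 199]
215 [134, 195] [196 197 198]
240 [133, 259] [213 214]
```

Emit:
apply_moves:
  targets: [0.03, 0.01, 0, 0, 0, 0, 0.05, 0.01, 0, 0, 0, 0, 0.05, 0.01, 0, 0, 0, 0, 0.05, 0.01, 0, 0, 0, 0, 0.045, 0.0115, 0.02, 0, 0, 0, 0.027, 0, 0.03, 0, 0, 0, 0, 0, 0.035, 0, 0, 0, 0, 0, 0.035, 0, 0, 0, 0, 0, 0.02, 0, 0, 0, 0, 0, 0.006, 0, 0, 0, 0, 0, 0, 0, 0, 0]

```text
time: 33.6
tcp_pos: [0.4272, -0.099, 0.1903]
orientation: [0.71, -0.705, -0.004, -0.003]
wrist_force: [0.4, 0.0, -2.7]
grip_width: 0.0233
```

Run:
```python
from h import *
yawpitch()
```

```text
t 33.6 tcp [ 0.4272 -0.099   0.1903] yaw 0.41 pitch -0.1 F [ 0.38  0.03 -2.66] T [0.03 0.13 0.02] w 0.0233
```

Emit:
apply_moves:
  targets: [0, 0, 0.002, 0, 0, 0, 0, 0, 0.0015, 0, 0, 0, 0, 0, 0.001, 0, 0, 0, 0, 0, 0.001, 0, 0, 0, 0, 0, 0.0005, 0, 0, 0, 0, 0, 0, 0, 0, 0]

```text
time: 34.35
tcp_pos: [0.4272, -0.0991, 0.1847]
orientation: [0.71, -0.705, -0.003, -0.003]
wrist_force: [-2.7, 0.3, 4.9]
grip_width: 0.023
```

Run:
```python
from h import *
yawpitch()
```

```text
t 34.35 tcp [ 0.4272 -0.0991  0.1847] yaw 0.4 pitch -0.02 F [-2.7   0.28  4.89] T [-0.    0.57  0.03] w 0.023
```

Touching at the expected height with about 7 N. I'll open, retract and check.

Emit:
apply_moves:
  targets: [0, 0, 0, 0, 0, 0, 0, 0, 0, 0, 0, 0, 0, 0, 0, 0, 0, 0, 0, 0, 0, 0, 0, 0, 0, 0, 0, 0, 0, 0, 0, 0, 0, 0, 0, 0, 0, 0, -0.01, 0, 0, 0, 0, 0, -0.03, 0, 0, 0, 0, 0, -0.04, 0, 0, 0, 0, 0, -0.04, 0, 0, 0, 0.03, 0, -0.02, 0, 0, 0, 0.03, 0, 0, 0, 0, 0]
  gripper: 0.3

```text
time: 35.85
tcp_pos: [0.428, -0.1609, 0.3265]
orientation: [0.71, -0.704, -0.001, -0.004]
wrist_force: [1.0, -0.7, 0.4]
grip_width: 0.0567
```

Run:
```python
from h import *
yawpitch()
a=ctrl.capture('top');cv2.imwrite('pics/top11.png',a[:,:,::-1])
m=((a.min(2)>120)*255).astype('uint8')
# bar: bright blobs near expected place; shim block; slab front edge
for c in cv2.findContours(m,0,2)[0]:
    x,y,w,h=cv2.boundingRect(c)
    if cv2.contourArea(c)>25 and 165<x<345 and 120<y<300:
        r=cv2.minAreaRect(c);print((x,y,w,h),px2w('top',[(x,y),(x+w-1,y+h-1)],.008)[:,:2].tolist())
bp=[(.4597+.11,-.0982,.008),(.4597-.11,-.0998,.008)];print('exp bar ends px',w2px('top',bp))
# slab corner rows: predicted for angle 0 / .07 / .115
for th in(0,.07,.115):
    xs=.771-.175*np.cos(th)+.019*np.sin(th);z=.030+.175*np.sin(th)+.019*np.cos(th);print(th,w2px('top',[(xs,.3165,z),(xs,.0965,z)]).round(1).tolist())
for c in(180,190,245,250): print(c,a[190:205,c].min(1).tolist())
print('shim block exp',w2px('top',[(.497,.2785,.034),(.497,.2445,.034)]).round(1).tolist())
a0=cv2.imread('pics/top0.png')[:,:,::-1];d=(np.abs(a.astype(int)-a0).max(2)>50)
for n,b in(('beaker',(315,130,345,178)),('dish',(450,235,486,270)),('ring',(336,152,358,176))): print(n,d[b[1]:b[3],b[0]:b[2]].mean().round(3))
```

```text
t 35.85 tcp [ 0.428  -0.1609  0.3265] yaw 0.46 pitch 0.19 F [ 1.   -0.68  0.42] T [-0.05  0.06  0.01] w 0.0567
(254, 254, 14, 19) [[0.43643671321374894, 0.10851044400005586], [0.3862802452363218, 0.07217314293929294]]
(229, 224, 22, 49) [[0.5219049156663389, 0.17981576355124856], [0.3871519703249126, 0.11973673602865967]]
(225, 214, 24, 8) [[0.5505724497423866, 0.1915355339955898], [0.5290956136502084, 0.12558137348628798]]
(322, 204, 11, 40) [[0.5719711791008179, -0.0847475243068487], [0.46224060255650945, -0.11008105565799156]]
(219, 156, 421, 244) [[0.7196323379803526, 0.21074606407617835], [0.04686371007515672, -0.8882831815231893]]
(320, 155, 37, 20) [[0.713310641557416, -0.08221988302132277], [0.6550103632120342, -0.18314959810578102]]
exp bar ends px [[326.7901 204.6781]
 [329.3173 284.3722]]
0 [[175.9, 197.5], [255.1, 195.4]]
0.07 [[174.0, 196.3], [254.1, 194.2]]
0.115 [[172.8, 195.4], [253.5, 193.2]]
180 [235, 235, 235, 236, 236, 234, 216, 165, 100, 51, 24, 17, 17, 17, 17]
190 [236, 236, 236, 236, 236, 231, 195, 122, 69, 34, 15, 12, 13, 13, 13]
245 [241, 241, 238, 227, 184, 162, 188, 207, 211, 211, 211, 211, 211, 211, 212]
250 [241, 241, 239, 217, 155, 103, 78, 69, 69, 70, 74, 77, 78, 77, 77]
shim block exp [[190.9, 233.4], [203.0, 233.1]]
beaker 0.0
dish 0.0
ring 0.0
```

Run:
```python
from h import *
g=[cv2.imread(f'pics/{n}.png').min(2).astype(float) for n in('top0','top9','top11')]
def edge(v,lo=120): # subpixel first crossing
    i=np.where((v[:-1]-lo)*(v[1:]-lo)<0)[0][0];return i+(lo-v[i])/(v[i+1]-v[i])
for n,a in zip(('start','parked','now'),g):
    print(n,'front row',[round(185+edge(a[185:208,c]),2) for c in(180,185,210)],'left col',[round(168+edge(a[r,168:185]),2) for r in(180,186,191)],'right col',[round(262-edge(a[r,250:263][::-1],170),2) for r in (180,186)])
for a in g[1:]: print('shim block: bottom row',round(236-edge(a[215:237,197][::-1]),2),'cols at 223',round(180+edge(a[223,180:197]),2),round(215-edge(a[223,197:216][::-1]),2))
print('exp',w2px('top',[(.4965,.2615,.034),(.4965,.2615,.0),(.512,.2785,.034),(.512,.2445,.034)]).round(1).tolist())
```

```text
start front row [np.float64(198.79), np.float64(198.41), np.float64(197.15)] left col [np.float64(175.4), np.float64(175.32), np.float64(175.22)] right col [np.float64(254.39), np.float64(254.44)]Traceback (most recent call last):
  File "<stdin>", line 6, in <module>
  File "<stdin>", line 4, in edge
IndexError: index 0 is out of bounds for axis 0 with size 0
```

Run:
```python
from h import *
g=[cv2.imread(f'pics/{n}.png').min(2).astype(float) for n in('top0','top9','top11')]
def edge(v,lo=120):
    i=np.where((v[:-1]-lo)*(v[1:]-lo)<0)[0]
    if not len(i): return np.nan
    i=i[0];return round(float(i+(lo-v[i])/(v[i+1]-v[i])),2)
for n,a in zip(('start','parked','now'),g):
    print(n,'front',[185+edge(a[185:208,c]) for c in(180,185)],'left',[160+edge(a[r,160:185]) for r in(170,180,186,191)],'right',[270-edge(a[r,245:271][::-1]) for r in (180,186)])
for a in g[1:]: print('block bottom',[236-edge(a[215:237,c][::-1]) for c in(195,199)],'sides',[180+edge(a[r,180:197]) for r in(215,219)],[215-edge(a[r,197:216][::-1]) for r in(215,219)])
print('exp',w2px('top',[(.4965,.2615,.034),(.4965,.2615,.0),(.512,.2785,.034),(.512,.2445,.034)]).round(1).tolist())
```

```text
start front [198.79, 198.41] left [175.29, 175.4, 175.32, 175.22] right [255.09, 255.16]
parked front [196.83, 196.46] left [173.35, 172.78, 172.33, 172.3] right [nan, 253.99]
now front [197.69, 197.38] left [174.32, 173.84, 173.39, 173.33] right [254.42, 254.45]
block bottom [220.51, 220.44] sides [191.76, 192.01] [205.82, 205.35]
block bottom [220.43, 220.42] sides [191.76, 192.01] [205.82, 205.35]
exp [[197.0, 233.4], [201.4, 233.7], [191.0, 227.9], [203.1, 227.7]]
```

The checks agree, so I'll hand in. The slab edge moved (-1.9, -1.1) px from the start, against (-1.9, -1.2) predicted for 0.07 rad. The shim hasn't moved, the bar lies where planned, and the bystanders are unchanged.

```bash
python3 -c "
from workcell import ctrl
print(ctrl.hand_in(), ctrl.read_state()['time'])"
```

```text
the job is handed in; nothing more can be done
the job is handed in; nothing more can be done
```

The job is done and handed in at about 36 s of the 72 s allowed; the hand-in gave no verdict. I levered the slab up over the fulcrum and parked the bar under the keeper. The silver shim went in under the foot. Then I unhooked the bar, let the slab down on the shim, and laid the bar on the bench at about (0.46, -0.10) m.

**Last checks, from the top camera:**
- **Slab:** the front edge sits where about 0.07 rad predicts. While parked it matched about 0.115 rad.
- **Shim:** the block did not move when the slab came down. By the hand's position when I let go, the nose is about 51 mm behind the front edge and square to it.
- **Bar:** it lies where I set it down, well clear of the slab, shim, fulcrum and keeper.
- **Bystanders:** the beaker and dish areas show no change. I did not check the dropper bottle separately.

**What went wrong or was not confirmed:**
- **First bar grasp:** I lifted before the fingers had closed, so it missed. The repeat held.
- **Image measurements:** the top and wrist cameras disagreed by 2 to 4 mm on some points, and I corrected for that.
- **Not measured directly:** I could not measure the contact forces at the keeper and shim. That the bar lies flat is judged from setting it down level at the expected height.

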